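# Close the seal case and add it to the column

### The arm

A 6-joint arm with a two-finger parallel gripper is mounted at the origin on the work surface. World frame = base frame: x ahead of the robot, y to its left, z up, the work surface at z = 0. Lengths are in m, angles in rad, forces in N, time in s.
With the tool pointing down it reaches from about 0.275 to 0.75 m from the base axis. Payload 10.2 kg.
Tool frame: the origin (TCP) lies midway between the tips of the shut fingers; the grasp point (between the pads) lies 19 mm behind it; z points along the fingers, y is the line along which they close (so a half turn about z gives the same grasp; the last joint's range is limited). The gripper opens to 88 mm and grips with 3 to 60 N. Pads are 18 mm wide; open, the fingers measure 123 mm over their backs; the gripper's body (75 mm by 187 mm) begins 45 mm behind the grasp point.
Start: joints at [1.005, 0.313, 1.498, -0, 1.331, -0.223], TCP at [0.176, 0.494, 0.239] pointing down, gripper open.
Joint ranges: [-2.94, 2.94], [-0.97, 2.17], [0.19, 2.56], [-1.23, 4.37], [0.02, 3.11], [-2.88, 2.88]. Speed limits (rad/s): [2.39, 2.39, 3.01, 3.14, 3.14, 3.14].

### API

Orientations are given as a unit quaternion [w, x, y, z].
In Python, from workcell import env, grab_frame, job, find_in, silhouettes, place_of gives the robot as it stands.
- The arm moves only by the tool carry_out, never from a script. Its argument "deltas" is a list that holds one entry, the list of rows, each a list of 6 numbers: the shift along the tool's x, y, z in mm, then the turn, a rotation vector about the tool's x, y, z in degrees. A call has 1 to 10 rows; each row shifts and turns the commanded pose from where the row before left it, along the tool's axes as they then stand; what a row does not reach is not made up. A row lasts 1/8 s, in which the tool goes at most 62.5 mm and 10.7 degrees, less where a joint would pass 70% of its speed; a pose out of reach is approached as far as the arm can. A call is refused whole if a number of a shift passes 62.5 or a number of a turn 10.7, either way. A call with a gripper value outside its range is refused whole. "jaw" is the finger opening in mm, from 0 to 88.1, set as the call begins (left out, the last holds). The fingers move at their own pace and stop on an object; "force" is the grip in N (left out, the last holds). Time passes only in rows, so rows that do not move let the fingers close. It gives the time, the measured TCP pose, the force, the opening and the grip force at its end, in the units of the state.
- env.get_state(): the state, without advancing time (a new reading comes with each control period).
- grab_frame(name): name is "side" or "top"; returns a dict with "pixels" (480x640x3 uint8, red, green, blue), "vfov" (degrees; the focal length in pixels is half the picture's height over the tangent of half this angle, whatever the lens; pixels are square), "cx", "cy" (the principal point, pixels), "eye" and "orientation" of the camera in the world. Camera axes: x right, y down, z forward; pixel columns grow to the right and rows downward; lengths in m; the calibration is good to about 2 mm. A picture is of the moment at which its call begins. There is no depth.
- job.sign_off(): hands the job in; it is judged then, once.
Trained networks look in the newest picture that a camera, given by its name, has taken for a name from the list of things; names that differ only in an ending like _2 or _b are one class to them, and where a whole thing is asked for, a point or a joint stands for the part that bears it (a point fixed in the world has none). Each returns a list of dicts, best first, with "p" (0 to 1); they miss things now and then, are a little off and sometimes report something else, mostly with a low value. They report only what shows in the picture. A call takes as long as a camera call.
- find_in(query, camera): "uv" ([column, row] in pixels, amid what is visible of it).
- silhouettes(query, camera): "pixels" (480x640 bool, what is visible of it) and "uv" ([column, row] in pixels, amid what is visible of it).
- place_of(query, camera): "uv" ([column, row] in pixels: a listed point, or the origin of a listed thing).
The state is a dict: "clock": time; "joint_positions": joint angles; "qd": joint speeds; "effort": joint torques, N m; "tool_pos": TCP position; "ee_rot": TCP orientation; "force": force on the tool from outside, world axes, zero at the start; "wrist_torque": the same for the moment, N m; "finger_gap": finger opening in m; "gripper_force": force on a finger pad.
Only numpy, scipy, OpenCV 4.12 (cv2) and the standard library are available. Lean on these libraries where they do the work, as an engineer would, in place of code of your own. Each camera call takes 0.05 s, during which the arm holds its last target. There are 200 camera calls.

### The job

One small grey seal case stands open with a brown seal cake inside: where it stands, push its stiff hinged lid over with the fingertips and press it fully shut by feel, then lift the case and set it squarely on top of the column of two closed cases, its sides flush with theirs, and let go. Work gently: keep the case level with its cake inside, do not clamp the lid or bear down hard on it, do not bang or drop the case, do not shift the column, and leave the canister, bottle, plaque and dividers where they are.

Things in the scene. Friction and masses are not known exactly. Their poses are not given: they have to be found in the camera images.
- case: The open seal case, loose, painted steel, about 0.77 kg with its lid and cake: base 104 mm (x) by 60 mm (y) by 34 mm high, walls and floor 5 mm. With the lid shut it is 42 mm high. Origin: centre of its underside. x points from the front to the hinge side, z up. Grasp it across its 60 mm width (y), by the base.
- lid: The case's lid: plate 100 x 56 x 8 mm (2 mm inside the base's sides). Origin: mid-hinge, on the case's +x rim, 50 mm to +x of the case's origin and 34 mm above it. -x runs along the lid to its free edge, z out of its outer face. Shut: axes parallel to the case. Opens about +y to 1.95 rad. Stiff, lightly sprung hinge: stays where left; the last part takes several newtons near the free edge.
- lid_edge (a point): Middle of the lid's free edge on its outer face: at -100 mm in x and +8 mm in z from the lid's origin, in the lid's axes; with the lid shut it is the front top edge.
- cake: Brown shellac seal cake, a loose disc 40 mm across and 16 mm high lying in the case. Origin: centre of its underside.
- upper: Upper closed case of the column, loose, 0.8 kg, same shape as the case when shut: 104 x 60 mm base, 42 mm high, its flat lid on top. Origin: centre of its underside, 42 mm above the shelf top; x towards its hinge side, z up.
- lower: Lower closed case of the column, same shape, standing on the shelf top right under the upper one. Origin: centre of its underside.
- canister: Screw-top pewter canister, 76 mm across, 93 mm high; bystander. Origin: centre of its underside.
- bottle: Olive glass bottle with cork stopper, 62 mm across, 154 mm high; bystander. Origin: centre of its underside.
- plaque: Round cream porcelain impression plaque with a chipped rim, 72 mm across, 12 mm thick, lying flat; bystander. Origin: centre of its underside.
- dividers: Steel dividers lying flat along their x, 130 mm long, 48 mm wide, 10 mm thick; bystander. Origin: under the middle.

How it is judged:
By the outcome, as a careful person would: the job done as asked, in the order asked, and still so for the second after the job is handed in, with the robot touching nothing.
It also fails if it takes over 66 s, if anything falls off the work surface, if the arm or the gripper's body presses on something with over 40 N, if the wrist force passes 120 N, or if a joint passes its speed limit or range.

## Working session

There is one attempt and no reset: what is moved stays moved. The work goes in short steps, Python scripts to look and compute and a tool call to move; the robot and the scene stay as the last step left them, time stands still between calls to the robot, and variables do not carry over. Pictures are saved under pics/ and viewed, at most 10 in all, crops included, and the job is handed in when it is done.

Besides the shell and the picture viewer there is one more tool, called after ">>>" by a JSON object that holds its "fn" and its "kwargs". carry_out: Moves the arm, as the interface text tells. Its arguments: {"type":"object","properties":{"deltas":{"type":"array"},"jaw":{"type":"number"},"force":{"type":"number"}},"required":["deltas"]}

```bash
mkdir -p pics; cat > h.py <<'E'
import numpy as np, cv2
from scipy.spatial.transform import Rotation as R
from workcell import env, grab_frame, job, find_in, silhouettes, place_of
def rot(q): return R.from_quat([q[1],q[2],q[3],q[0]])
def ray(f,uv):
    h=f["pixels"].shape[0]; fl=h/2/np.tan(np.radians(f["vfov"])/2)
    d=np.array([(uv[0]-f["cx"])/fl,(uv[1]-f["cy"])/fl,1.])
    return np.array(f["eye"]),rot(f["orientation"]).apply(d)
def atz(f,uv,z):
    e,d=ray(f,uv); return e+d*(z-e[2])/d[2]
def proj(f,P):
    h=f["pixels"].shape[0]; fl=h/2/np.tan(np.radians(f["vfov"])/2)
    c=rot(f["orientation"]).inv().apply(np.atleast_2d(P)-np.array(f["eye"]))
    return np.c_[f["cx"]+fl*c[:,0]/c[:,2],f["cy"]+fl*c[:,1]/c[:,2]]
def save(f,n): cv2.imwrite(f"pics/{n}.png",f["pixels"][:,:,::-1])
E
python3 - <<'E'
from h import *
np.set_printoptions(precision=4,suppress=True)
s=env.get_state(); print(s["clock"],s["tool_pos"],s["ee_rot"],s["force"],s["finger_gap"])
F={}
for c in("top","side"):
    F[c]=f=grab_frame(c); save(f,c+"0"); print(c,f["eye"],f["orientation"],f["vfov"],f["cx"],f["cy"])
    for q in("case","lid","lid_edge","cake","upper","lower","canister","bottle","plaque","dividers"):
        r=place_of(q,c)[:2]; print(q,[(np.round(a["uv"],1),round(a["p"],2)) for a in r])
E
```

```text
0.0 [0.1764 0.4943 0.2382] [-0.0002  0.1706  0.9853 -0.0006] [ 0.6826 -0.4577  0.4469] 0.087918487785397
top [ 0.43   -0.0088  1.1245] [ 0.0581 -0.6949  0.7149 -0.0513] 52.350711325116755 322.136374313608 237.43391797613577
case [(array([256.6, 272.5]), 0.65)]
lid [(array([253.6, 248.9]), 0.59)]
lid_edge [(array([246.6, 225.4]), 0.76)]
cake [(array([254.7, 271.2]), 0.61), (array([328.2, 313.3]), 0.46)]
upper [(array([392.1, 238.1]), 0.85), (array([385.8, 245.4]), 0.45)]
lower [(array([388.1, 246.1]), 0.55)]
canister []
bottle [(array([478.7, 232.3]), 0.55)]
plaque [(array([328.2, 312. ]), 0.71)]
dividers [(array([314.7, 161.4]), 0.67)]
side [0.2557 0.6692 1.0016] [ 0.0815 -0.2319  0.9141 -0.3224] 44.0954659786317 317.20025668542337 234.3324196641199
case [(array([316.8, 327.6]), 0.93), (array([400.6, 284.9]), 0.26)]
lid [(array([297.2, 306.7]), 0.63)]
lid_edge [(array([276.2, 274. ]), 0.66), (array([364.4, 192.4]), 0.2)]
cake [(array([322.1, 325. ]), 0.65)]
upper [(array([365.7, 198.7]), 0.61)]
lower [(array([362.8, 206.9]), 0.64), (array([295.7, 306.6]), 0.33)]
canister [(array([198.3, 389. ]), 0.69)]
bottle [(array([389.3, 145.6]), 0.94)]
plaque [(array([396.7, 285.8]), 0.61), (array([319. , 324.2]), 0.58)]
dividers [(array([244.5, 226.9]), 0.71), (array([364.2, 193.8]), 0.28)]
```

View pics/top0.png

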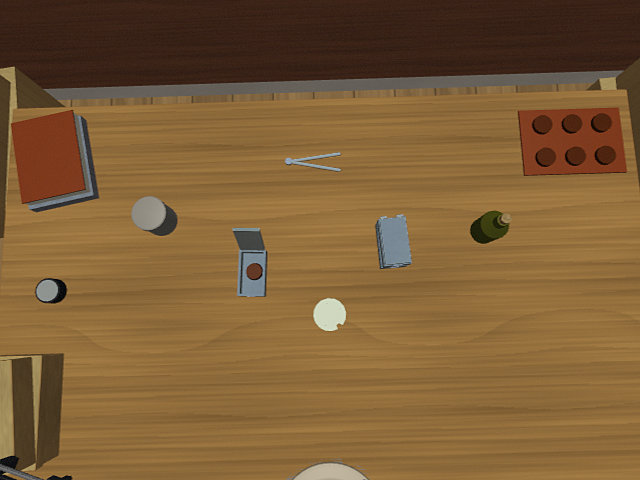

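View pics/side0.png

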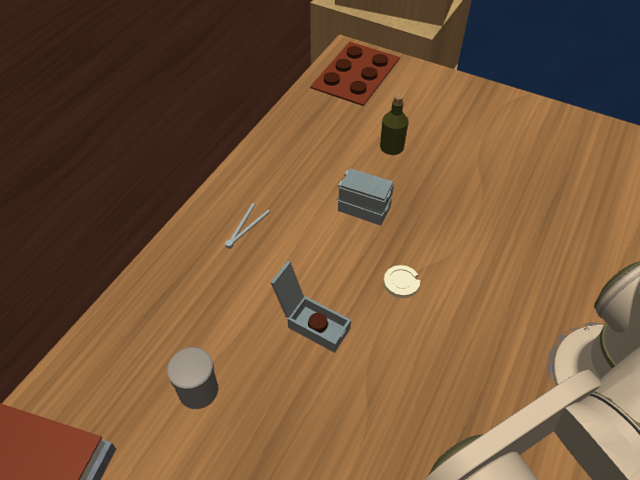

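The top view shows the open case at about (252,272), its hinge and raised lid at (249,240), the column at (394,242), and the bottle, canister, plaque and dividers clear of both. The side view agrees: case (318,322), column (365,197). Next I fit the poses to the silhouettes.

```bash
cat > fit.py <<'E'
from h import *
from scipy.optimize import minimize
def box(x0,x1,y0,y1,z0,z1): return np.array([[x,y,z] for x in(x0,x1) for y in(y0,y1) for z in(z0,z1)],float)/1000
BASE=box(-52,52,-30,30,0,34); LID=box(-100,0,-28,28,0,8)
def pose(P,p,z=0): return R.from_euler("z",p[2]).apply(P)+[p[0],p[1],z]
def lidpts(a): return R.from_euler("y",a).apply(LID)+[.05,0,.034]
def parts(p,z=0,a=None): # list of boxes
    o=[pose(BASE,p,z)]
    if a is not None:o.append(pose(lidpts(a),p,z))
    return o
S=4
def mask(f,bs):
    m=np.zeros((480*S,640*S),np.uint8)
    for b in bs:
        uv=(proj(f,b)+.5)*S-.5
        cv2.fillConvexPoly(m,cv2.convexHull(np.round(uv*16).astype(np.int32)),1,shift=4)
    return cv2.resize(m.astype(np.float32),(640,480),interpolation=cv2.INTER_AREA)
def fit(build,p0,obs,step):
    def cost(p): return sum(np.abs(mask(f,build(p))-m).sum()/m.sum() for f,m in obs)
    best=None
    for k in range(3):
        x0=np.array(p0) if best is None else best.x
        sim=np.vstack([x0]+[x0+np.eye(len(x0))[i]*step[i]*(1,-1,.5)[k] for i in range(len(x0))])
        r=minimize(cost,x0,method="Nelder-Mead",options=dict(initial_simplex=sim,xatol=1e-5,fatol=1e-5,maxiter=250))
        if best is None or r.fun<best.fun: best=r
    return best
E
cat > m1.py <<'E'
from fit import *
np.set_printoptions(precision=4,suppress=True)
F={c:grab_frame(c) for c in("top","side")}
def sil(q,c):
    r=silhouettes(q,c); return [(x["pixels"],round(x["p"],2),np.round(x["uv"]),int(x["pixels"].sum())) for x in r]
M={}
for c in F:
    for q in("case","lid","upper","lower"):
        r=sil(q,c); print(c,q,[x[1:] for x in r[:3]]); M[c,q]=r[0][0] if r else np.zeros((480,640),bool)
P0=atz(F["top"],(256.6,272.5),0); P1=atz(F["top"],(388,246),0); print(P0,P1,atz(F["side"],(316.8,327.6),0),atz(F["side"],(362.8,206.9),0))
for cs in(("top","side"),("top",),("side",)):
    r=fit(lambda p:parts(p,0,p[3]),[P0[0],P0[1],0.0,1.7],[(F[c],(M[c,"case"]|M[c,"lid"]).astype(np.float32)) for c in cs],[.01,.01,.1,.2]); print("case",cs,r.x,r.fun)
    r2=fit(lambda p:parts(p,0,0)+parts(p,.042,0),[P1[0],P1[1],0.1],[(F[c],(M[c,"upper"]|M[c,"lower"]).astype(np.float32)) for c in cs],[.01,.01,.1]); print("col",cs,r2.x,r2.fun)
    if len(cs)==2: A,B=r.x,r2.x
tiles=[]
for c in F:
    for bs,ctr in((parts(A,0,A[3]),A),(parts(B,0,0)+parts(B,.042,0),B)):
        u,v=proj(F[c],[[ctr[0],ctr[1],.04]])[0].astype(int)
        im=cv2.resize(F[c]["pixels"][v-37:v+37,u-50:u+50,::-1],(400,296),interpolation=cv2.INTER_CUBIC)
        for b in bs:
            uv=(proj(F[c],b)-[u-50,v-37]+.5)*4
            cv2.polylines(im,[cv2.convexHull(np.round(uv).astype(np.int32))],True,(0,0,255),1)
        tiles.append(im)
cv2.imwrite("pics/fit1.png",np.vstack([np.hstack(tiles[:2]),np.hstack(tiles[2:])]))
E
python3 m1.py
```

```text
top case [(0.75, array([255., 257.]), 1704)]
top lid []
top upper [(0.7, array([395., 237.]), 1467)]
top lower [(0.64, array([376., 251.]), 120)]
side case [(0.62, array([300., 314.]), 2776)]
side lid [(0.86, array([288., 289.]), 967), (0.5, array([191., 374.]), 2402)]
side upper [(0.81, array([366., 188.]), 1664)]
side lower [(0.64, array([363., 213.]), 722)]
[0.5282 0.1531 0.    ] [ 0.5811 -0.1526  0.    ] [0.5305 0.163  0.    ] [ 0.5872 -0.1589  0.    ]
case ('top', 'side') [ 0.5267  0.1603 -0.0467  1.8397] 0.36508697271347046
col ('top', 'side') [ 0.5837 -0.1575  0.0664] 0.11036546528339386
case ('top',) [ 0.5254  0.1593 -0.0493  1.8506] 0.1863996535539627
col ('top',) [ 0.5851 -0.1578  0.0704] 0.049755364656448364
case ('side',) [ 0.5265  0.1615 -0.0325  1.8296] 0.14530068635940552
col ('side',) [ 0.5826 -0.1551  0.0671] 0.03420716151595116
```

View pics/fit1.png

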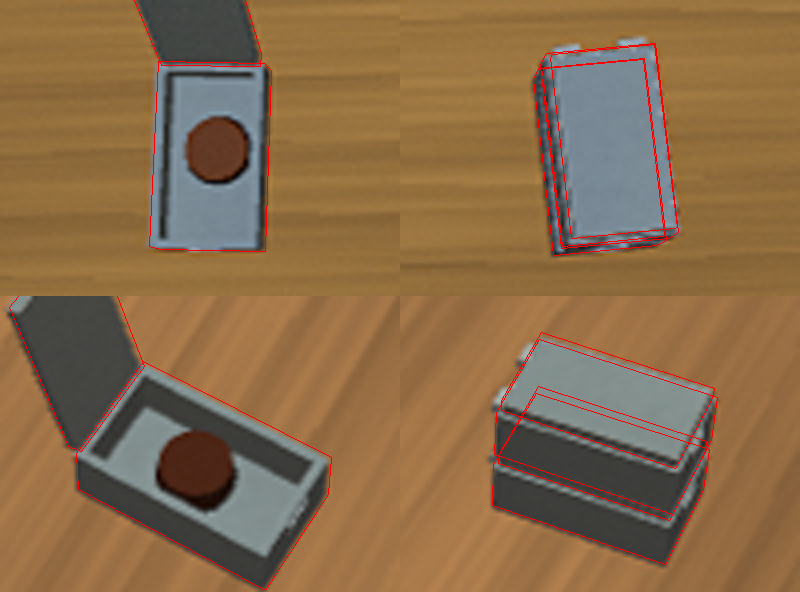

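The overlay matches. Case: (0.526, 0.160), yaw −2.7°, lid open 1.84 rad. Column: (0.584, −0.157), yaw +3.8°. I'll turn the tool square to the case, shut the fingers, and move behind the lid.

```bash
cat > plan.py <<'E'
from h import *
np.set_printoptions(precision=4,suppress=True)
def st():
    s=env.get_state(); Rt=rot(s["ee_rot"]); m=Rt.as_matrix()
    print("t",round(s["clock"],2),"p",s["tool_pos"],"F",np.round(s["force"],2),"gap",round(s["finger_gap"],4),"g",s["gripper_force"],"yaw_y",round(np.degrees(np.arctan2(m[1,1],m[0,1])),2),"z",m[:,2]); return s,Rt
def delta(tgt,yawy=None,frm=None):
    """mm delta in tool axes at desired down orientation with tool y heading yawy(deg)"""
    s,Rt=st()
    y=np.radians(yawy); D=np.array([[np.sin(y)*-1,np.cos(y),0],[np.cos(y),np.sin(y),0],[0,0,-1]]).T
    D=np.array([[-np.sin(y),np.cos(y),0],[np.cos(y),np.sin(y),0],[0,0,-1]]).T
    w=(Rt.inv()*R.from_matrix(D)).as_rotvec(degrees=True)
    d=D.T@(np.array(tgt)-(s["tool_pos"] if frm is None else frm))*1000
    print("turn(now tool)",np.round(w,2),"shift(after)",np.round(d,1)); return d
E
python3 -c "
from plan import *
delta([.631,.155,.2],87.4)"
```

```text
t 1.6 p [0.1765 0.4944 0.2387] F [ 0.93 -1.19 -0.13] gap 0.0882 g 0.0 yaw_y 70.36 z [ 0. -0. -1.]
turn(now tool) [ -0.     0.   -17.04] shift(after) [-469.4 -318.5   38.7]
```

>>> {"fn": "carry_out", "kwargs": {"deltas": [[[0,0,0,0,0,-8.5],[0,0,0,0,0,-8.5],[-39,-26.5,0,0,0,0],[-39,-26.5,0,0,0,0],[-39,-26.5,0,0,0,0],[-39,-26.5,0,0,0,0],[-39,-26.5,0,0,0,0],[-39,-26.5,0,0,0,0],[-39,-26.5,0,0,0,0],[-39,-26.5,0,0,0,0]]], "jaw": 0, "force": 10}}

```text
clock: 2.85
tool_pos: [0.4796, 0.2672, 0.2388]
ee_rot: [0.0, 0.023, 1.0, 0.0]
force: [0.4, 0.9, -0.1]
finger_gap: 0.0007
gripper_force: 0.0
```

>>> {"fn": "carry_out", "kwargs": {"deltas": [[[-39,-26.5,0,0,0,0],[-39,-26.5,0,0,0,0],[-39,-26.5,0,0,0,0],[-39,-26.5,0,0,0,0],[0,0,20,0,0,0],[0,0,18,0,0,0],[0,0,0,0,0,0]]]}}

```text
clock: 3.72
tool_pos: [0.6288, 0.1551, 0.1994]
ee_rot: [-0.001, 0.023, 1.0, -0.0]
force: [0.3, -1.0, 0.6]
finger_gap: 0.0004
gripper_force: 0.0
```

```bash
python3 -c "
from plan import *
delta([.631,.155,.116],87.4)"
```

```text
t 3.73 p [0.6288 0.1551 0.1994] F [ 0.34 -1.02  0.62] gap 0.0004 g 0.0 yaw_y 87.35 z [-0.0028 -0.0002 -1.    ]
turn(now tool) [-0.02 -0.16 -0.05] shift(after) [-2.2 -0.  83.4]
```

```bash
python3 -c "
import numpy as np
d=88;a=np.array([1.84,1.76]+list(np.arange(1.66,.05,-.1))+[.06,0.02,0])
X=50-d*np.cos(a)+8*np.sin(a)+9;Z=34+d*np.sin(a)+8*np.cos(a)
print(np.c_[a,X,Z,np.r_[0,-np.diff(X)],np.r_[0,-np.diff(Z)]].round(2))"
```

```text
[[ 1.8400e+00  9.0120e+01  1.1670e+02  0.0000e+00  0.0000e+00]
 [ 1.7600e+00  8.3410e+01  1.1892e+02  6.7100e+00 -2.2200e+00]
 [ 1.6600e+00  7.4810e+01  1.2094e+02  8.6000e+00 -2.0100e+00]
 [ 1.5600e+00  6.6050e+01  1.2208e+02  8.7600e+00 -1.1400e+00]
 [ 1.4600e+00  5.7220e+01  1.2234e+02  8.8300e+00 -2.6000e-01]
 [ 1.3600e+00  4.8410e+01  1.2173e+02  8.8100e+00  6.2000e-01]
 [ 1.2600e+00  3.9700e+01  1.2023e+02  8.7100e+00  1.5000e+00]
 [ 1.1600e+00  3.1190e+01  1.1787e+02  8.5100e+00  2.3600e+00]
 [ 1.0600e+00  2.2960e+01  1.1468e+02  8.2300e+00  3.2000e+00]
 [ 9.6000e-01  1.5080e+01  1.1068e+02  7.8700e+00  4.0000e+00]
 [ 8.6000e-01  7.6500e+00  1.0591e+02  7.4400e+00  4.7700e+00]
 [ 7.6000e-01  7.3000e-01  1.0042e+02  6.9200e+00  5.4900e+00]
 [ 6.6000e-01 -5.6100e+00  9.4270e+01  6.3400e+00  6.1500e+00]
 [ 5.6000e-01 -1.1310e+01  8.7520e+01  5.6900e+00  6.7500e+00]
 [ 4.6000e-01 -1.6300e+01  8.0240e+01  4.9900e+00  7.2900e+00]
 [ 3.6000e-01 -2.0540e+01  7.2490e+01  4.2400e+00  7.7500e+00]
 [ 2.6000e-01 -2.3990e+01  6.4350e+01  3.4400e+00  8.1300e+00]
 [ 1.6000e-01 -2.6600e+01  5.5920e+01  2.6200e+00  8.4400e+00]
 [ 6.0000e-02 -2.8360e+01  4.7260e+01  1.7600e+00  8.6600e+00]
 [ 6.0000e-02 -2.8360e+01  4.7260e+01 -0.0000e+00 -0.0000e+00]
 [ 2.0000e-02 -2.8820e+01  4.3760e+01  4.6000e-01  3.5000e+00]
 [ 0.0000e+00 -2.9000e+01  4.2000e+01  1.8000e-01  1.7600e+00]]
```

>>> {"fn": "carry_out", "kwargs": {"deltas": [[[-2,0,20,0,0,0],[0,0,20,0,0,0],[0,0,20,0,0,0],[0,0,18,0,0,0],[0,0,5,0,0,0],[0,0,0,0,0,0]]]}}

```text
clock: 4.47
tool_pos: [0.6315, 0.1552, 0.1181]
ee_rot: [0.0, 0.023, 1.0, 0.0]
force: [-0.1, 0.4, 0.7]
finger_gap: 0.0005
gripper_force: 0.0
```

>>> {"fn": "carry_out", "kwargs": {"deltas": [[[8,0,0,0,0,0],[4,0,0,0,0,0],[4,0,-1,0,0,0],[0,0,0,0,0,0]]]}}

```text
clock: 4.97
tool_pos: [0.6154, 0.1559, 0.1193]
ee_rot: [0.0, 0.023, 1.0, 0.0]
force: [2.5, -0.8, 1.5]
finger_gap: 0.0005
gripper_force: 1.1
```

>>> {"fn": "carry_out", "kwargs": {"deltas": [[[4,0,-1,0,0,0],[4,0,-1,0,0,0],[4,0,-1,0,0,0],[0,0,0,0,0,0]]]}}

```text
clock: 5.48
tool_pos: [0.6027, 0.1565, 0.1215]
ee_rot: [-0.001, 0.023, 1.0, -0.0]
force: [0.3, -0.5, 0.1]
finger_gap: 0.0004
gripper_force: 0.3
```

```bash
cat > m2.py <<'E'
from fit import *
np.set_printoptions(precision=4,suppress=True)
import sys
F={c:grab_frame(c) for c in("top","side")}
for c in F:
    f=F[c]; u,v=(252,262) if c=="top" else (310,305)
    F[c]=(f,cv2.resize(f["pixels"][v-37:v+37,u-50:u+50,::-1],(400,296),interpolation=cv2.INTER_CUBIC))
cv2.imwrite(f"pics/{sys.argv[1]}.png",np.hstack([F["top"][1],F["side"][1]]))
E
python3 m2.py push1
```

```text
(no output)
```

View pics/push1.png

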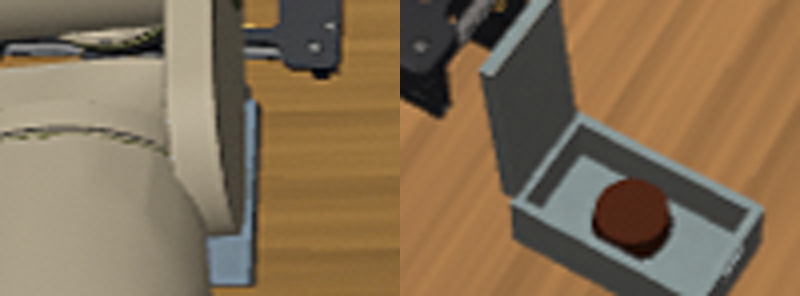

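The crop shows the fingertips behind the lid, which is now closer to upright, and the base and cake look unmoved. I'll continue along the arc.

>>> {"fn": "carry_out", "kwargs": {"deltas": [[[8,0,-1,0,0,0],[9,0,0,0,0,0],[9,0,0.5,0,0,0],[9,0,1,0,0,0],[9,0,2,0,0,0]]]}}

```text
clock: 6.2
tool_pos: [0.559, 0.1585, 0.1194]
ee_rot: [0.0, 0.023, 1.0, 0.0]
force: [4.0, -0.5, 1.4]
finger_gap: 0.0003
gripper_force: 2.0
```

>>> {"fn": "carry_out", "kwargs": {"deltas": [[[8.5,0,3,0,0,0],[8,0,4,0,0,0],[7.5,0,4.5,0,0,0],[7,0,5.5,0,0,0],[0,0,0,0,0,0]]]}}

```text
clock: 6.82
tool_pos: [0.5277, 0.1599, 0.1017]
ee_rot: [-0.001, 0.023, 1.0, -0.0]
force: [2.3, 0.2, 1.5]
finger_gap: 0.0006
gripper_force: 0.9
```

```bash
python3 -c "
from plan import *
st()"; python3 m2.py push2
```

```text
t 6.83 p [0.5277 0.1599 0.1017] F [2.32 0.23 1.49] gap 0.0006 g 0.8707128593232483 yaw_y 87.37 z [-0.0015 -0.0001 -1.    ]
```

View pics/push2.png

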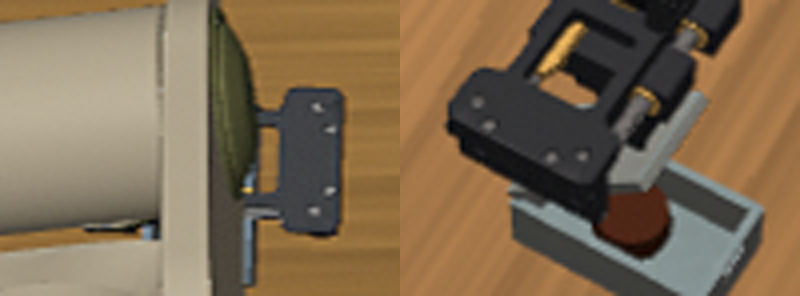

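The lid has followed to roughly 45°, and the base corner at (765,208) in the crop hasn't moved.

>>> {"fn": "carry_out", "kwargs": {"deltas": [[[7,0,6,0,0,0],[6,0,7,0,0,0],[5,0,7,0,0,0],[4.5,0,8,0,0,0],[3.5,0,8,0,0,0]]]}}

```text
clock: 7.55
tool_pos: [0.5026, 0.1611, 0.0661]
ee_rot: [0.001, 0.023, 1.0, 0.0]
force: [6.4, -0.3, 4.1]
finger_gap: 0.0008
gripper_force: 2.9
```

>>> {"fn": "carry_out", "kwargs": {"deltas": [[[2.5,0,6,0,0,0],[1,0,4,0,0,0],[0.5,0,3,0,0,0],[0,0,0,0,0,0]]]}}

```text
clock: 8.05
tool_pos: [0.4981, 0.1613, 0.053]
ee_rot: [-0.0, 0.023, 1.0, 0.0]
force: [2.6, 0.8, 3.3]
finger_gap: 0.0002
gripper_force: 1.8
```

>>> {"fn": "carry_out", "kwargs": {"deltas": [[[0.3,0,2,0,0,0],[0.2,0,2,0,0,0],[0,0,2,0,0,0],[0,0,0,0,0,0]]]}}

```text
clock: 8.55
tool_pos: [0.4972, 0.1613, 0.0469]
ee_rot: [-0.001, 0.023, 1.0, -0.0]
force: [0.8, 1.0, 4.3]
finger_gap: 0.0005
gripper_force: 2.1
```

>>> {"fn": "carry_out", "kwargs": {"deltas": [[[0,0,1.5,0,0,0],[0,0,1,0,0,0],[0,0,0,0,0,0]]]}}

```text
clock: 8.93
tool_pos: [0.4969, 0.1614, 0.0444]
ee_rot: [-0.001, 0.023, 1.0, -0.0]
force: [-0.2, 0.5, 5.5]
finger_gap: 0.0004
gripper_force: 2.7
```

>>> {"fn": "carry_out", "kwargs": {"deltas": [[[0,0,1,0,0,0],[0,0,0.7,0,0,0],[0,0,0,0,0,0]]]}}

```text
clock: 9.3
tool_pos: [0.4967, 0.1614, 0.0427]
ee_rot: [-0.002, 0.023, 1.0, -0.0]
force: [-1.3, 0.1, 6.0]
finger_gap: 0.0007
gripper_force: 3.1
```

>>> {"fn": "carry_out", "kwargs": {"deltas": [[[0,0,0.5,0,0,0],[0,0,0,0,0,0]]]}}

```text
clock: 9.55
tool_pos: [0.4967, 0.1614, 0.0423]
ee_rot: [-0.002, 0.023, 1.0, -0.0]
force: [-2.7, -0.0, 7.3]
finger_gap: 0.0011
gripper_force: 4.1
```

>>> {"fn": "carry_out", "kwargs": {"deltas": [[[0,0,0.4,0,0,0],[0,0,0,0,0,0]]]}}

```text
clock: 9.8
tool_pos: [0.4967, 0.1614, 0.0423]
ee_rot: [-0.001, 0.023, 1.0, -0.0]
force: [-4.3, -0.2, 11.5]
finger_gap: 0.0004
gripper_force: 6.1
```

The height has stopped at 42.3 mm while the force rises sharply to 11.5 N, so the lid is on its stop. I'll back off and check.

>>> {"fn": "carry_out", "kwargs": {"deltas": [[[0,0,-5,0,0,0],[0,0,-25,0,0,0],[0,0,-40,0,0,0],[0,0,-50,0,0,0],[40,0,-50,0,0,0],[60,0,-20,0,0,0],[60,0,0,0,0,0],[0,0,0,0,0,0]]], "jaw": 88}}

```text
clock: 10.8
tool_pos: [0.3363, 0.1688, 0.2304]
ee_rot: [-0.001, 0.022, 1.0, -0.0]
force: [0.2, 0.0, 0.6]
finger_gap: 0.0783
gripper_force: 0.0
```

```bash
cat > m3.py <<'E'
from fit import *
np.set_printoptions(precision=4,suppress=True)
F={c:grab_frame(c) for c in("top","side")}
M={}
for c in F:
    m=np.zeros((480,640),bool)
    for q in("case","lid"):
        for r in silhouettes(q,c)[:1]:
            print(c,q,round(r["p"],2),np.round(r["uv"]),r["pixels"].sum())
            if np.hypot(*(np.array(r["uv"])-proj(F[c],[[.526,.16,.03]])[0]))<30: m|=r["pixels"]
    M[c]=m.astype(np.float32)
for cs in(("top","side"),("top",),("side",)):
    r=fit(lambda p:parts(p,0,p[3]),[.526,.16,-.047,.05],[(F[c],M[c]) for c in cs if M[c].sum()],[.005,.005,.05,.05]); print("case",cs,r.x,r.fun)
    if len(cs)==2: A=r.x
tiles=[]
for c in F:
        bs=parts(A,0,0);u,v=proj(F[c],[[A[0],A[1],.03]])[0].astype(int)
        im=cv2.resize(F[c]["pixels"][v-37:v+37,u-50:u+50,::-1],(400,296),interpolation=cv2.INTER_CUBIC); im2=im.copy()
        for b in bs:
            uv=(proj(F[c],b)-[u-50,v-37]+.5)*4
            cv2.polylines(im2,[cv2.convexHull(np.round(uv).astype(np.int32))],True,(0,0,255),1)
        tiles.append(np.vstack([im,im2]))
cv2.imwrite("pics/fit3.png",np.hstack(tiles))
E
python3 m3.py; python3 -c "
from plan import *
st()"
```

```text
top case 0.56 [253. 272.] 1358
top lid 0.64 [254. 274.] 1122
side case 0.97 [318. 324.] 2137
side lid 0.83 [319. 317.] 1521
case ('top', 'side') [ 0.5271  0.1603 -0.0446 -0.0447] 0.09123644232749939
case ('top',) [ 0.5259  0.1598 -0.0444  0.0099] 0.0424797497689724
case ('side',) [ 0.527   0.1616 -0.0534  0.0004] 0.030588775873184204
t 11.1 p [0.3405 0.1685 0.2303] F [ 0.13  0.16 -0.3 ] gap 0.0879 g 0.0 yaw_y 87.33 z [-0.0011 -0.0001 -1.    ]
```

View pics/fit3.png

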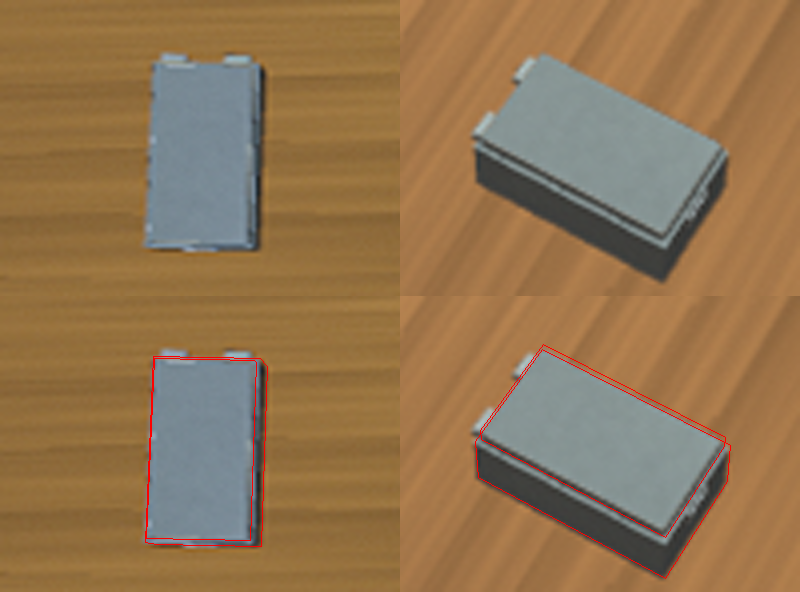

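The lid is shut, with its outline flush, and the case hasn't moved: (0.5265, 0.1605), yaw −2.7°. Next I grasp it.

```bash
python3 -c "
from plan import *
delta([.5265,.1605,.006],87.35)"
```

```text
t 11.1 p [0.3405 0.1685 0.2303] F [ 0.13  0.16 -0.3 ] gap 0.0879 g 0.0 yaw_y 87.33 z [-0.0011 -0.0001 -1.    ]
turn(now tool) [-0.01 -0.06 -0.02] shift(after) [-186.2    0.6  224.3]
```

>>> {"fn": "carry_out", "kwargs": {"deltas": [[[-50,0.6,0,0,0,0],[-50,0,0,0,0,0],[-50,0,0,0,0,0],[-36,0,30,0,0,0],[0,0,50,0,0,0],[0,0,50,0,0,0],[0,0,40,0,0,0],[0,0,30,0,0,0],[0,0,0,0,0,0]]], "jaw": 88}}

```text
clock: 12.22
tool_pos: [0.5247, 0.1603, 0.0284]
ee_rot: [-0.002, 0.023, 1.0, -0.0]
force: [0.0, -0.1, 0.3]
finger_gap: 0.088
gripper_force: 0.0
```

>>> {"fn": "carry_out", "kwargs": {"deltas": [[[0,0,12,0,0,0],[0,0,8,0,0,0],[0,0,4,0,0,0],[0,0,0,0,0,0]]]}}

```text
clock: 12.72
tool_pos: [0.5257, 0.1606, 0.0067]
ee_rot: [0.0, 0.023, 1.0, -0.0]
force: [0.3, 0.4, -0.5]
finger_gap: 0.0882
gripper_force: 0.0
```

>>> {"fn": "carry_out", "kwargs": {"deltas": [[[0,0,0,0,0,0],[0,0,0,0,0,0],[0,0,0,0,0,0],[0,0,0,0,0,0]]], "jaw": 63, "force": 8}}

```text
clock: 13.22
tool_pos: [0.5257, 0.1606, 0.0067]
ee_rot: [0.0, 0.023, 1.0, 0.0]
force: [0.9, -0.4, -0.3]
finger_gap: 0.0633
gripper_force: 0.0
```

>>> {"fn": "carry_out", "kwargs": {"deltas": [[[0,0,0,0,0,0],[0,0,0,0,0,0],[0,0,0,0,0,0]]], "jaw": 50, "force": 25}}

```text
clock: 13.6
tool_pos: [0.5257, 0.1607, 0.0067]
ee_rot: [0.0, 0.023, 1.0, 0.0]
force: [0.0, 0.1, 0.3]
finger_gap: 0.0595
gripper_force: 25.0
```

>>> {"fn": "carry_out", "kwargs": {"deltas": [[[0,0,-3,0,0,0],[0,0,-5,0,0,0],[0,0,-6,0,0,0],[0,0,0,0,0,0]]]}}

```text
clock: 14.1
tool_pos: [0.5259, 0.1606, 0.0212]
ee_rot: [0.0, 0.023, 1.0, 0.0]
force: [0.8, -0.1, -6.4]
finger_gap: 0.0596
gripper_force: 25.0
```

>>> {"fn": "carry_out", "kwargs": {"deltas": [[[0,0,-15,0,0,0],[0,0,-25,0,0,0],[0,0,-30,0,0,0],[0,0,-30,0,0,0],[0,0,-20,0,0,-2],[0,0,-10,0,0,-3],[0,0,0,0,0,-1.5],[0,0,0,0,0,0]]]}}

```text
clock: 15.1
tool_pos: [0.5253, 0.1606, 0.1504]
ee_rot: [-0.0, -0.033, 0.999, -0.0]
force: [0.1, 0.1, -8.0]
finger_gap: 0.0594
gripper_force: 25.0
```

```bash
python3 -c "
from plan import *
delta([.5827,-.1569,.151],93.84)"
```

```text
t 15.1 p [0.5253 0.1606 0.1504] F [ 0.08  0.07 -7.96] gap 0.0594 g 24.999908641912043 yaw_y 93.84 z [-0.0008 -0.0001 -1.    ]
turn(now tool) [-0.   -0.05 -0.  ] shift(after) [ -36.  -320.6   -0.6]
```

>>> {"fn": "carry_out", "kwargs": {"deltas": [[[-1.5,-15,0,0,0,0],[-3.5,-30,0,0,0,0],[-4,-40,0,0,0,0],[-5,-45,0,0,0,0],[-5,-45,0,0,0,0],[-5,-45,0,0,0,0],[-5,-45,0,0,0,0],[-4,-30,0,0,0,0],[-2,-18,0,0,0,0],[-1,-7.6,0,0,0,0]]]}}

```text
clock: 16.35
tool_pos: [0.5829, -0.1576, 0.1503]
ee_rot: [-0.0, -0.033, 0.999, 0.0]
force: [0.5, -0.0, -7.5]
finger_gap: 0.0597
gripper_force: 25.0
```

>>> {"fn": "carry_out", "kwargs": {"deltas": [[[0,0,15,0,0,0],[0,0,15,0,0,0],[0,0,0,0,0,0],[0,0,0,0,0,0]]]}}

```text
clock: 16.85
tool_pos: [0.5833, -0.1565, 0.1208]
ee_rot: [0.0, -0.034, 0.999, -0.0]
force: [-0.3, -1.4, -7.4]
finger_gap: 0.0599
gripper_force: 25.0
```

```bash
cat > m4.py <<'E'
from fit import *
from plan import st
import sys
np.set_printoptions(precision=4,suppress=True)
s,_=st(); zc=s["tool_pos"][2]-.0067; p0=[s["tool_pos"][0]+.0008,s["tool_pos"][1]-.0002,.0668]
F={c:grab_frame(c) for c in("side","top")}
B=[.5837,-.1575,.0668]
print([ (c,q,[(round(r["p"],2),np.round(r["uv"]),int(r["pixels"].sum())) for r in silhouettes(q,c)[:2]]) for c in F for q in("case","upper","lower")])
tiles=[]
for c in F:
    u,v=proj(F[c],[[B[0],B[1],.08]])[0].astype(int)
    im=cv2.resize(F[c]["pixels"][v-37:v+37,u-50:u+50,::-1],(400,296),interpolation=cv2.INTER_CUBIC) if c=="top" else cv2.resize(F[c]["pixels"][v-50:v+50,u-50:u+50,::-1],(600,600),interpolation=cv2.INTER_CUBIC)
    if c=="side": 
        raw=im.copy()
        for b in parts(p0,zc,0)+parts(B,.042,0)+parts(B,0,0):
            uv=(proj(F[c],b)-[u-50,v-50]+.5)*6
            cv2.polylines(im,[cv2.convexHull(np.round(uv).astype(np.int32))],True,(0,0,255),1)
        o=np.zeros((600,800,3),np.uint8); o[:,:600]=im; o[:200,600:]=cv2.resize(raw,(200,200))
    else: o[200:348,600:]=cv2.resize(im,(200,148))
cv2.imwrite(f"pics/{sys.argv[1]}.png",o)
E
python3 m4.py hover
```

```text
t 16.85 p [ 0.5833 -0.1565  0.1208] F [-0.32 -1.44 -7.4 ] gap 0.0599 g 24.999911882914603 yaw_y 93.89 z [ 0.0003 -0.0001 -1.    ]
[('side', 'case', [(0.66, array([382., 173.]), 751)]), ('side', 'upper', []), ('side', 'lower', [(0.7, array([361., 212.]), 624)]), ('top', 'case', []), ('top', 'upper', []), ('top', 'lower', [])]
```

View pics/hover.png

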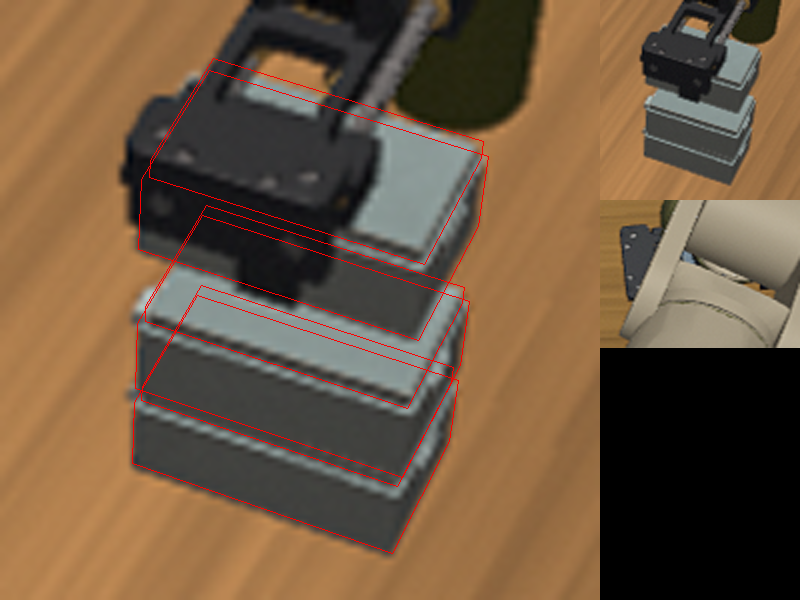

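The hover overlay shows both boxes within about a pixel (1.5 mm) of the models: held case bottom corner at (417,340), column foot at (391,553). I'll refine the offset using sub-pixel edges.

```bash
cat > edge.py <<'E'
from fit import *
from plan import st
from scipy.ndimage import map_coordinates, gaussian_filter
s,_=st(); f=grab_frame("side"); g=gaussian_filter(f["pixels"].astype(float).mean(2),.6)
zc=s["tool_pos"][2]-.0067; C=[s["tool_pos"][0]+.0008,s["tool_pos"][1]-.0002,.0668]; B=[.5837,-.1575,.0668]
def run(name,p,edges):
    A=[];b=[]; t=np.arange(-2.5,2.51,.1)
    for (P,Q,a0,a1) in edges:
        w=pose(np.array([P+(np.array(Q)-P)*k for k in np.linspace(a0,a1,25)])/1000,p)
        uv=proj(f,w); d=uv[-1]-uv[0]; n=np.array([-d[1],d[0]])/np.hypot(*d)
        J=np.c_[(proj(f,w+[.001,0,0])-uv)@n,(proj(f,w+[0,.001,0])-uv)@n]; o=[]
        # mean profile along the edge, sub-pixel gradient peak
        prof=np.mean([map_coordinates(g,[q[1]+t*n[1],q[0]+t*n[0]],order=3) for q in uv],0)
        gr=np.gradient(prof,t); k=np.abs(gr).argmax(); off=t[k]
        print(name,"edge off px",round(off,2),"J",J.mean(0).round(2),"grad",gr[k].round(1)); A.append(J.mean(0));b.append(off)
    x=np.linalg.lstsq(np.array(A),np.array(b),rcond=None)[0]; print(name,"shift mm",x.round(2),"->",np.array(p[:2])*1000+x)
    return x
def E(P,Q,a,b): return (np.array(P,float),np.array(Q,float),a,b)
import sys
def foot(z,l0=.1): return [E([-52,30,z],[52,30,z],l0,.42),E([-52,30,z],[-52,-30,z],.1,.9)]
run("lower foot",B,foot(0)); run("held foot",C,foot(zc*1000))
run("lower right",B,[E([-52,30,0],[52,30,0],.1,.9),E([-52,-30,5],[-52,-30,30],0,1)])
run("upper right",B,[E([-52,30,0],[52,30,0],.1,.9),E([-52,-30,47],[-52,-30,72],0,1)])
run("held right",C,[E([-52,30,zc*1000],[52,30,zc*1000],.1,.42),E([-52,-30,zc*1000+5],[-52,-30,zc*1000+30],0,1)])
for n,z in(("lower",0),("upper",42)): run(n+" left",B,[E([52,30,z+5],[52,30,z+28],0,1)])
E
python3 edge.py
```

```text
t 17.25 p [ 0.5832 -0.1569  0.1208] F [-0.53 -0.13 -6.94] gap 0.0599 g 24.99992131255567 yaw_y 93.86 z [ 0.0002 -0.0001 -1.    ]
lower foot edge off px -0.9 J [ 0.02 -0.35] grad -32.1
lower foot edge off px 0.1 J [-0.44 -0.03] grad 31.6
lower foot shift mm [-0.4   2.54] -> [ 583.302  -154.9574]
held foot edge off px -0.5 J [ 0.02 -0.36] grad -43.4
held foot edge off px -0.4 J [-0.47 -0.03] grad 38.6
held foot shift mm [0.76 1.45] -> [ 584.7236 -155.6325]
lower right edge off px -0.8 J [ 0.02 -0.35] grad -32.7
lower right edge off px 0.3 J [-0.43 -0.14] grad 17.8
lower right shift mm [-1.41  2.2 ] -> [ 582.2882 -155.2993]
upper right edge off px -0.8 J [ 0.02 -0.35] grad -32.7
upper right edge off px -2.1 J [-0.44 -0.14] grad -23.8
upper right shift mm [3.95 2.56] -> [ 587.6501 -154.9409]
held right edge off px -0.5 J [ 0.02 -0.36] grad -43.4
held right edge off px -0.3 J [-0.46 -0.15] grad 21.7
held right shift mm [0.2  1.41] -> [ 584.1606 -155.6701]
lower left edge off px -0.1 J [-0.41 -0.19] grad -36.5
lower left shift mm [0.2 0.1] -> [ 583.9006 -157.4044]
upper left edge off px 0.3 J [-0.42 -0.2 ] grad -38.2
upper left shift mm [-0.59 -0.28] -> [ 583.1131 -157.7797]
```

>>> {"fn": "carry_out", "kwargs": {"deltas": [[[1.2,0.6,8,0,0,0],[0,0,8,0,0,0],[0,0,6,0,0,0],[0,0,3,0,0,0],[0,0,1,0,0,0],[0,0,0,0,0,0],[0,0,0,0,0,0]]]}}

```text
clock: 18.18
tool_pos: [0.582, -0.1564, 0.0949]
ee_rot: [0.0, -0.034, 0.999, -0.0]
force: [-0.4, 0.6, -7.3]
finger_gap: 0.0597
gripper_force: 25.0
```

```bash
python3 edge.py; python3 m4.py near
```

```text
t 18.18 p [ 0.582  -0.1564  0.0949] F [-0.35  0.56 -7.34] gap 0.0597 g 24.99997819773853 yaw_y 93.86 z [ 0.0004 -0.0002 -1.    ]
lower foot edge off px -0.9 J [ 0.02 -0.35] grad -32.2
lower foot edge off px 0.1 J [-0.44 -0.03] grad 31.4
lower foot shift mm [-0.4   2.54] -> [ 583.302  -154.9574]
held foot edge off px -2.5 J [ 0.02 -0.36] grad -29.9
held foot edge off px -0.2 J [-0.46 -0.03] grad 35.9
held foot shift mm [-0.03  7.  ] -> [ 582.7606 -149.5599]
lower right edge off px -0.8 J [ 0.02 -0.35] grad -32.7
lower right edge off px 0.3 J [-0.43 -0.14] grad 18.1
lower right shift mm [-1.41  2.2 ] -> [ 582.2882 -155.2993]
upper right edge off px -0.8 J [ 0.02 -0.35] grad -32.7
upper right edge off px 0.2 J [-0.44 -0.14] grad 22.2
upper right shift mm [-1.17  2.22] -> [ 582.5278 -155.2833]
held right edge off px -2.5 J [ 0.02 -0.36] grad -29.9
held right edge off px -0.3 J [-0.45 -0.15] grad 22.6
held right shift mm [-1.56  6.9 ] -> [ 581.2317 -149.6622]
lower left edge off px -0.1 J [-0.41 -0.19] grad -36.2
lower left shift mm [0.2 0.1] -> [ 583.9006 -157.4044]
upper left edge off px 0.3 J [-0.42 -0.2 ] grad -38.4
upper left shift mm [-0.59 -0.28] -> [ 583.1131 -157.7797]
t 18.23 p [ 0.582  -0.1564  0.0949] F [-0.17 -0.48 -6.96] gap 0.0596 g 24.999915291555226 yaw_y 93.86 z [ 0.0003 -0.0002 -1.    ]
[('side', 'case', [(0.68, array([381., 182.]), 656)]), ('side', 'upper', [(0.75, array([365., 200.]), 693)]), ('side', 'lower', [(0.86, array([364., 211.]), 714)]), ('top', 'case', []), ('top', 'upper', []), ('top', 'lower', [])]
```

View pics/near.png

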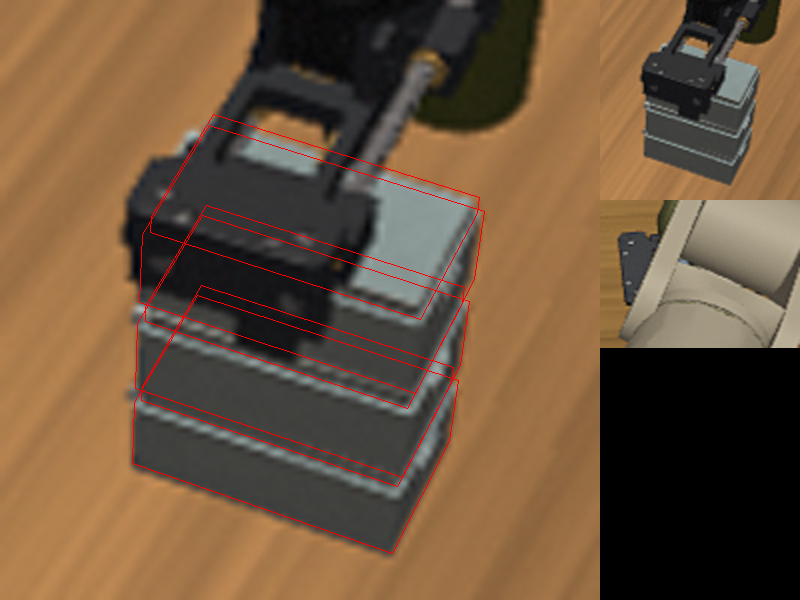

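The case is about 4 mm above the column with its sides in line with the cases below (right-hand edges within about half a pixel). I'll lower it by feel.

>>> {"fn": "carry_out", "kwargs": {"deltas": [[[0.4,0,1.2,0,0,0],[0,0,1,0,0,0],[0,0,0.6,0,0,0],[0,0,0,0,0,0]]]}}

```text
clock: 19.12
tool_pos: [0.5815, -0.1563, 0.0918]
ee_rot: [-0.0, -0.034, 0.999, 0.0]
force: [-0.1, -0.5, -7.3]
finger_gap: 0.0596
gripper_force: 25.0
```

>>> {"fn": "carry_out", "kwargs": {"deltas": [[[0,0,0.4,0,0,0],[0,0,0.4,0,0,0],[0,0,0,0,0,0]]]}}

```text
clock: 19.5
tool_pos: [0.5815, -0.1563, 0.0911]
ee_rot: [-0.0, -0.034, 0.999, -0.0]
force: [-0.4, -0.0, -7.4]
finger_gap: 0.0596
gripper_force: 25.0
```

>>> {"fn": "carry_out", "kwargs": {"deltas": [[[0,0,0.3,0,0,0],[0,0,0,0,0,0]]]}}

```text
clock: 19.75
tool_pos: [0.5815, -0.1563, 0.0908]
ee_rot: [-0.0, -0.034, 0.999, 0.0]
force: [0.1, 0.0, -7.6]
finger_gap: 0.0603
gripper_force: 25.0
```

>>> {"fn": "carry_out", "kwargs": {"deltas": [[[0,0,0.3,0,0,0],[0,0,0,0,0,0]]]}}

```text
clock: 20.0
tool_pos: [0.5815, -0.1564, 0.0908]
ee_rot: [0.0, -0.034, 0.999, -0.0]
force: [-1.6, -0.1, -5.0]
finger_gap: 0.0592
gripper_force: 25.0
```

>>> {"fn": "carry_out", "kwargs": {"deltas": [[[0,0,0.2,0,0,0],[0,0,0,0,0,0]]]}}

```text
clock: 20.25
tool_pos: [0.5815, -0.1564, 0.0907]
ee_rot: [0.0, -0.034, 0.999, -0.0]
force: [-4.1, 0.8, 0.1]
finger_gap: 0.0596
gripper_force: 25.0
```

>>> {"fn": "carry_out", "kwargs": {"deltas": [[[0,0,-0.15,0,0,0],[0,0,0,0,0,0]]], "force": 5}}

```text
clock: 20.5
tool_pos: [0.5815, -0.1564, 0.0907]
ee_rot: [0.0, -0.034, 0.999, -0.0]
force: [-3.8, 1.1, 1.9]
finger_gap: 0.0601
gripper_force: 5.0
```

>>> {"fn": "carry_out", "kwargs": {"deltas": [[[0,0,0,0,0,0],[0,0,0,0,0,0],[0,0,0,0,0,0]]], "jaw": 70}}

```text
clock: 20.88
tool_pos: [0.5817, -0.1564, 0.0905]
ee_rot: [0.0, -0.034, 0.999, -0.0]
force: [-0.1, -0.4, -0.9]
finger_gap: 0.07
gripper_force: 0.0
```

>>> {"fn": "carry_out", "kwargs": {"deltas": [[[0,0,0,0,0,0],[0,0,0,0,0,0],[0,0,-10,0,0,0],[0,0,-30,0,0,0],[0,0,-40,0,0,0],[0,0,-40,0,0,0],[50,0,-20,0,0,0],[60,0,0,0,0,0],[60,0,0,0,0,0],[60,0,0,0,0,0]]], "jaw": 88}}

```text
clock: 22.12
tool_pos: [0.3503, -0.1716, 0.2311]
ee_rot: [0.0, -0.034, 0.999, -0.001]
force: [0.3, -0.8, 1.0]
finger_gap: 0.0879
gripper_force: 0.0
```

```bash
cat > m5.py <<'E'
from fit import *
from plan import st
np.set_printoptions(precision=4,suppress=True); st()
F={c:grab_frame(c) for c in("side","top")}
for q in("case","upper","lower"):
    print(q,[(c,round(r["p"],2),np.round(r["uv"]),int(r["pixels"].sum())) for c in F for r in silhouettes(q,c)[:1]])
B=[.5837,-.1575,.0668]; o=[]
for c in F:
    u,v=proj(F[c],[[B[0],B[1],.08]])[0].astype(int)
    o.append(cv2.resize(F[c]["pixels"][v-50:v+50,u-33:u+33,::-1],(396,600),interpolation=cv2.INTER_CUBIC))
cv2.imwrite("pics/placed.png",np.hstack(o))
E
python3 m5.py
```

```text
t 22.12 p [ 0.3503 -0.1716  0.2311] F [ 0.31 -0.8   1.01] gap 0.0879 g 0.0 yaw_y 93.89 z [ 0.0009 -0.0012 -1.    ]
case [('side', 0.93, array([364., 178.]), 1642), ('top', 0.95, array([399., 236.]), 1570)]
upper [('side', 0.62, array([364., 200.]), 618), ('top', 0.7, array([382., 242.]), 83)]
lower [('side', 0.69, array([362., 214.]), 692)]
```

View pics/placed.png

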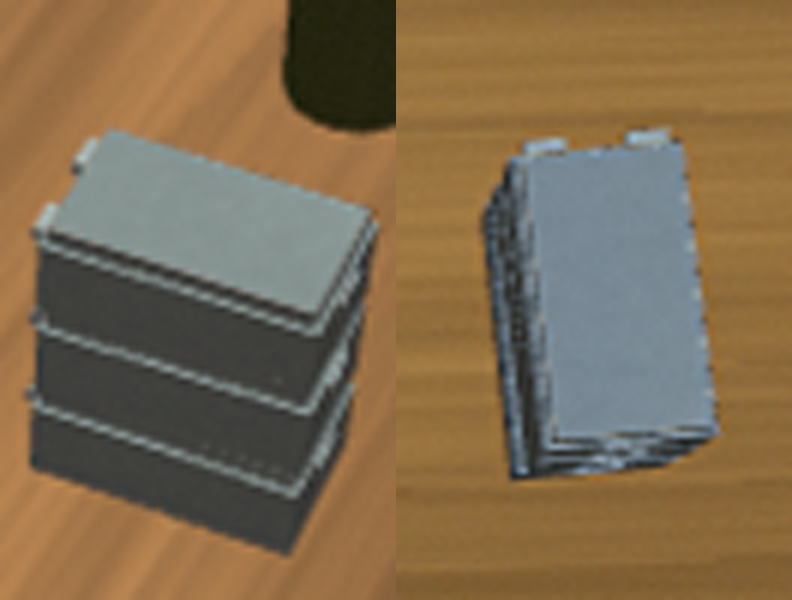

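The column of three looks flush in both views, with rim corners in line at (317,328), (306,408) and (293,493). One quick numeric check before handing in.

```bash
sed -i '/^run("lower foot/,$d' edge.py; cat >> edge.py <<'E'
for n,z in(("lower",0),("upper",42),("case",84)): 
    run(n,B,[E([52,30,z+6],[52,30,z+26],0,1),E([-52,-30,z+8],[-52,-30,z+28],0,1)])
f=grab_frame("top"); g=gaussian_filter(f["pixels"].astype(float).mean(2),.6)
for n,z in(("lower",0),("upper",42),("case",84)):
    run(n+" top +y",B,[E([-52,30,z+34],[52,30,z+34],.1,.9)]); run(n+" top front",B,[E([-52,30,z+34],[-52,-30,z+34],.1,.9)])
E
python3 edge.py | grep edge
```

```text
lower edge off px -0.1 J [-0.41 -0.19] grad -36.4
lower edge off px 0.3 J [-0.43 -0.14] grad 18.3
upper edge off px 0.3 J [-0.42 -0.2 ] grad -38.7
upper edge off px 0.2 J [-0.44 -0.14] grad 23.3
case edge off px -0.2 J [-0.43 -0.2 ] grad -33.4
case edge off px 0.2 J [-0.45 -0.15] grad 20.1
lower top +y edge off px 1.0 J [ 0.03 -0.44] grad -28.7
lower top front edge off px -2.5 J [-0.45 -0.03] grad -21.4
upper top +y edge off px 1.8 J [ 0.03 -0.46] grad 31.5
upper top front edge off px -1.0 J [-0.46 -0.03] grad -27.8
case top +y edge off px -0.7 J [ 0.03 -0.48] grad 31.2
case top front edge off px 0.9 J [-0.48 -0.03] grad -30.3
```

```bash
python3 -c "
from h import *
print(job.sign_off())"
```

```text
the job is handed in; nothing more can be done
None
```

The lid is pressed shut and the case is set on top of the two-case column, its sides in line with theirs to about 1 mm in the side view. It is released with the arm clear, and the job was handed in at about 22 s of the 66 s allowed.

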